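Shim the rocking portion scale

TASK

The portion scale rocks because its far right levelling foot (seen from the robot) hangs clear of the table. Push the wooden wedge, thin end first, along the table under that foot until it is snug and the scale stands level, then press down firmly on the black cap above that foot for a moment to prove that it no longer rocks. Only push and press with the fingertips: do not pick up the wedge or the scale, do not shove the scale along, leave the other things alone, and end with the hand clear.

Things in the scene. Friction and masses are not known exactly. Their poses are not given: they have to be found in the camera images.
- scale: White bench scale, about 3 kg, loose on the table. Housing 220 (x) x 240 (y) mm, underside 22 mm up, top of its steel plate 76 mm up. Origin: table level under the housing's middle; z up; blank display on the -x side. Four levelling feet under black caps at x = +-90, y = +-145 mm, on side ears reaching y = +-163 mm. Three stand on the table; that at x = +90, y = -145 is short.
- foot_bottom (a point): Lowest point of the short foot, a round rubber dome of radius 14 mm; it hangs 9 mm above the table while the scale stands level. It is approached along the table from the scale's -y side.
- foot_cap (a point): Centre of the flat top of the black cap above the short foot (cap diameter 30 mm), 56 mm above the table. Press straight down here with more than 5 N (8 N is ample) for about half a second.
- wedge: Plain wooden wedge, about 90 g, flat on the table: 130 mm long, 56 wide, thick end face 21 mm high, thin end 3 mm. Origin: centre of its underside; x axis towards the thin edge (x = +65 mm), thick end at x = -65; z up. Starts on the scale's -y side, thin end roughly towards the short foot. The foot meets its slope at about x = +23 mm; there the resistance rises sharply from about 1 N.
- bowl: Bystander: small ceramic bowl, 120 mm across, 55 mm high. Origin: centre of its underside. Leave alone.
- canister: Bystander: aluminium canister, 86 mm across, 110 mm high. Origin: centre of its underside. Leave alone.
- scraper: Bystander: dough scraper lying flat, steel blade with a wooden grip, about 125 x 130 mm, 22 mm high. Origin: on its underside near the middle. Leave alone.
- cutter: Bystander: steel ring cutter, 70 mm across, 32 mm high. Origin: centre of its underside. Leave alone.
- short_foot: The short foot as one piece of the scale: rubber dome, screw and black cap, 47 mm tall, in an ear 36 mm wide. Origin: lowest point of the dome; z up. Unshimmed, a press of 3 to 4 N on it makes the scale rock by about 3 degrees.
Not all that is in view belongs to the job. There is more than one size of the wedge; the job needs the largest.

How it is judged (in metres and radians):
On the way, in this order (a step that is already met when the one before it is completed fails the run):
1. the wedge is pushed in under the short foot until it meets the foot, the scale level (x of foot_bottom in the frame of wedge between 0.01 and 0.038 m and y of foot_bottom in the frame of wedge between -0.025 and 0.025 m and angle between scale's own z axis and vertical below 0.01 rad), for 0.2 s.
2. the cap above the foot is pressed with more than 5 N while the wedge carries the foot and the scale does not rock (all of step 1 and contact force between the fingers and short_foot above 5 N and contact force between wedge and short_foot above 2 N), for 0.3 s.
At the end, for the whole second after the job is handed in: The wedge lies flat on the table with the short foot over it, 27 to 55 mm behind its thin edge and within 25 mm of its centre line (snug within about 2 mm of height); the scale is level within 0.010 rad (0.6 degrees), at rest and within 20 mm of where it stood (all of step 1 and height (world z) of wedge below 0.004 m and angle between wedge's own z axis and vertical below 0.03 rad and linear speed of each of wedge, scale below 0.01 m/s and distance of scale from where it was at the start of the episode below 0.02 m); the robot touches nothing.
It fails at once if the wedge is lifted off the table or tipped up (height (world z) of wedge above 0.012 m or angle between wedge's own z axis and vertical above 0.25 rad).
It fails at once if the scale is lifted (height (world z) of scale above 0.015 m).
It fails at once if the scale is shoved more than 25 mm (distance of scale from where it was at the start of the episode above 0.025 m).
It fails at once if a bystander is moved more than 30 mm (distance of any of bowl, canister, scraper, cutter from where it was at the start of the episode above 0.03 m).
It also fails if it takes over 48 s, if anything falls off the work surface, if the arm or the gripper's body presses on something with over 40 N, if the wrist force passes 120 N, or if a joint passes its speed limit or range.

ROBOT

A 6-joint arm with a two-finger parallel gripper is mounted at the origin on the work surface. World frame = base frame: x ahead of the robot, y to its left, z up, the work surface at z = 0. Lengths are in mm, angles in degrees, forces in N, time in s.
With the tool pointing down it reaches from about 300 to 875 mm from the base axis. Payload 6.4 kg.
Tool frame: the origin (TCP) lies midway between the tips of the shut fingers; the grasp point (between the pads) lies manip.grasp_offset behind it (manip.grasp_offset is the distance from the TCP to the grasp point, in mm); z points along the fingers, x is the direction in which the jaws open and shut, and the axes are right-handed (so a half turn about z gives the same grasp; the last joint's range is limited). The gripper opens to 85 mm and grips with 20 to 120 N. Pads are 22 mm wide; open, the fingers measure 114 mm over their backs; the gripper's body (76 mm by 85 mm) begins 54 mm behind the grasp point. The pads swing forward as they close: fully open they stand 13 mm farther back than shut.
Start: joints at [54.013, 10.359, 92.074, -0, 77.567, -11.82], TCP at [235.397, 524.623, 231.288] pointing down, gripper open.
Joint ranges: [-171.53, 171.53], [-51.25, 118.39], [17.06, 147.69], [-65.23, 245.23], [0, 150.52], [-178.68, 178.68]. Speed limits (degrees/s): [147.25, 147.25, 172.46, 180, 180, 180].

INTERFACE

Orientations are given as [roll, pitch, yaw] about the fixed x, y, z axes, in that order (R = Rz(yaw) Ry(pitch) Rx(roll)).
In Python, from plant import manip gives the robot as it stands.
- The arm moves only by the tool drive_tool, never from a script. Its argument "plan" is a list that holds one entry, the list of rows, each a list of 7 numbers: the shift along the world's x, y, z in mm, then the turn, a rotation vector about the world's x, y, z in degrees, then the closure, from 0 (fully open) to 1 (shut). In form: [[[tx, ty, tz, rx, ry, rz, gripper], ...]]. A call has exactly 8 rows; each row shifts and turns the commanded pose from where the row before left it; what a row does not reach is not made up. A row lasts 1/12 s, in which the tool goes at most 41.7 mm and 7.16 degrees, less where a joint would pass 70% of its speed; a pose out of reach is approached as far as the arm can. A call with a gripper value outside its range is refused whole. The fingers move at their own pace and stop on an object; "newtons" is the grip in N (left out, the last holds). Time passes only in rows, so rows that do not move let the fingers close, or fill a call up. It gives the time, the measured TCP pose, the force and the opening at its end, in the units of the state.
- manip.state(): the state, without advancing time (a new reading comes with each control period).
- manip.read_camera(name): name is "scene" or "top" or "wrist"; returns a dict with "color" (400x640x3 uint8, red, green, blue), "fov_y" (degrees; the focal length in pixels is half the picture's height over the tangent of half this angle, whatever the lens; pixels are square), "cx", "cy" (the principal point, pixels), "R" (3x3) and "t" (3): a world point X has camera coordinates R X + t; the wrist camera has in their place "mount" (4x4, takes a point from camera to tool coordinates, whose origin is the TCP and whose axes are the tool frame's). Camera axes: x right, y down, z forward; pixel columns grow to the right and rows downward; lengths in mm; the calibration is good to about 2 mm. The wrist camera is an equidistant fisheye: a pixel r from the principal point sees the ray r / f radians off the axis. A picture is of the moment at which its call begins: read the wrist's pose just before it. There is no depth.
- manip.sign_off(): hands the job in, once; it reports no verdict.
Trained networks look in a picture, given as the dict that the camera call returned (one of the last four; its "shot" number tells which), for a name from the list of things; names that differ only in an ending like _2 or _b are one class to them, and where a whole thing is asked for, a point or a joint stands for the part that bears it (a point fixed in the world has none). Each returns a list of dicts, best first, with "confidence" (0 to 1); they miss things now and then, are a little off and sometimes report something else, mostly with a low value. They report only what shows in the picture. A call takes as long as a camera call. They do not tell look-alikes from the thing itself.
- manip.search_frame(picture, name): "bbox" ([left, top, right, bottom] in pixels, round what is visible of it).
- manip.masks_of(picture, name): "region" (400x640 bool, what is visible of it) and "bbox" ([left, top, right, bottom] in pixels, round what is visible of it).
- manip.tip_of(picture, name): "uv" ([column, row] in pixels: a listed point, or the origin of a listed thing).
The state is a dict: "time_s": time; "joint_pos": joint angles; "joint_velocities": joint speeds; "tau": joint torques, N m; "tcp_pos": TCP position; "orientation": TCP orientation; "ft_force": force on the tool from outside, world axes, zero at the start; "wrist_torque": the same for the moment, N m; "finger_gap": finger opening in mm.
Only numpy, scipy, OpenCV 4.12 (cv2) and the standard library are available. Lean on these libraries where they do the work, as an engineer would, in place of code of your own. Each camera call takes 0.05 s, during which the arm holds its last target.

## Working session

There is one attempt and no reset: what is moved stays moved. The work goes in short steps, Python scripts to look and compute and a tool call to move; the robot and the scene stay as the last step left them, time stands still between calls to the robot, and variables do not carry over. Pictures are saved under pics/ and viewed, and the job is handed in when it is done.

Besides the shell and the picture viewer there is one more tool, called after ">>>" as name([rows], argument=value, ...), one row to a line, values as JSON. drive_tool: Moves the arm, as the interface text tells. Its arguments: {"type":"object","properties":{"plan":{"type":"array","items":{"type":"array","items":{"type":"array","items":{"type":"number"}}}},"newtons":{"type":"number"}},"required":["plan"]}

```bash
ls; mkdir -p pics
cat > h.py <<'E'
import numpy as np, cv2
from plant import manip
def save(p,n): cv2.imwrite('pics/'+n+'.png',p['color'][:,:,::-1])
def f(p): return p['color'].shape[0]/2/np.tan(np.radians(p['fov_y'])/2)
def ray(p,uv):
    R=np.array(p['R']);t=np.array(p['t']);d=np.array([(uv[0]-p['cx'])/f(p),(uv[1]-p['cy'])/f(p),1.])
    return -R.T@t,R.T@d
def onz(p,uv,z):
    c,d=ray(p,uv);return c+d*(z-c[2])/d[2]
def proj(p,X):
    x=np.array(p['R'])@np.array(X,float)+np.array(p['t']);return np.array([p['cx']+f(p)*x[0]/x[2],p['cy']+f(p)*x[1]/x[2]])
E
python3 - <<'E'
from h import *
for n in ['scene','top']:
    p=manip.read_camera(n);save(p,n+'1')
    print(n,ray(p,(p['cx'],p['cy'])),f(p))
    for k in ['scale','wedge','foot_bottom','foot_cap','short_foot','bowl','canister','scraper','cutter']:
        try: print(k,[(np.round(a['uv']),round(a['confidence'],2)) for a in manip.tip_of(p,k)][:4],[(np.round(a['bbox']),round(a['confidence'],2)) for a in manip.search_frame(p,k)][:4])
        except Exception as e: print(k,e)
print(manip.state())
E
```

```text
pics
scene (array([1736.10993229,  122.38976112,  881.4096197 ]), array([-0.8342312 , -0.0440726 , -0.54965072])) 470.2658115914544
scale [(array([331., 201.]), 0.81)] [(array([269., 166., 389., 235.]), 0.97)]
wedge [(array([242., 234.]), 0.74), (array([246., 180.]), 0.69), (array([241., 200.]), 0.56)] [(array([224., 225., 252., 245.]), 0.68), (array([222., 186., 267., 213.]), 0.66), (array([231., 176., 262., 186.]), 0.61)]
foot_bottom [(array([280., 205.]), 0.4)] []
foot_cap [(array([275., 196.]), 0.42)] []
short_foot [(array([282., 208.]), 0.39)] []
bowl [(array([454., 229.]), 0.74), (array([277., 209.]), 0.39)] [(array([438., 203., 480., 231.]), 0.89)]
canister [(array([464., 196.]), 0.95)] [(array([451., 162., 479., 202.]), 0.95)]
scraper [(array([318., 262.]), 0.56), (array([277., 195.]), 0.38)] [(array([296., 244., 349., 288.]), 0.96)]
cutter [(array([216., 168.]), 0.64), (array([241., 200.]), 0.61)] [(array([205., 157., 225., 173.]), 0.81)]
top (array([ 280.14380176,   77.72392779, 1456.64926272]), array([ 0.16282578,  0.00621981, -0.98663523])) 448.9498393622911
scale [(array
[... 871 characters left out ...]
464., 281.]), 0.69)]
{'time_s': 1.9, 'joint_pos': array([ 5.40136194e+01,  1.03595506e+01,  9.20739381e+01,  2.64635782e-03,
        7.75659291e+01, -1.18211034e+01]), 'joint_velocities': array([-0.01543467,  0.01703972, -0.01385911, -0.01173941,  0.01125129,
        0.04743201]), 'tau': array([-1.12336452e-04, -4.44834673e+01, -3.51672649e+01, -2.44781095e-04,
        7.65557143e-04,  7.79412289e-06]), 'tcp_pos': array([235.38286025, 524.64211941, 231.28701099]), 'orientation': array([-1.79997590e+02, -1.09926849e-03,  6.58341530e+01]), 'ft_force': array([-0.48501447, -1.10226036, -0.32904199]), 'wrist_torque': array([ 0.02047959, -0.04153927, -0.04561565]), 'finger_gap': 85.49358072088354}
```

Run:
```python
import cv2
a=cv2.imread('pics/top1.png');cv2.imwrite('pics/top1c.png',cv2.resize(a[90:290,240:480],None,fx=3,fy=3,interpolation=cv2.INTER_CUBIC)[:600])
a=cv2.imread('pics/scene1.png');cv2.imwrite('pics/scene1c.png',cv2.resize(a[150:290,200:400],None,fx=4,fy=4,interpolation=cv2.INTER_CUBIC))
```

```text
(no output)
```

View pics/top1.png

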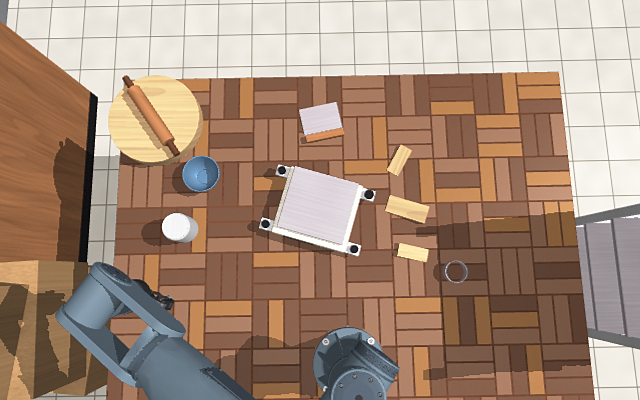

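View pics/top1c.png

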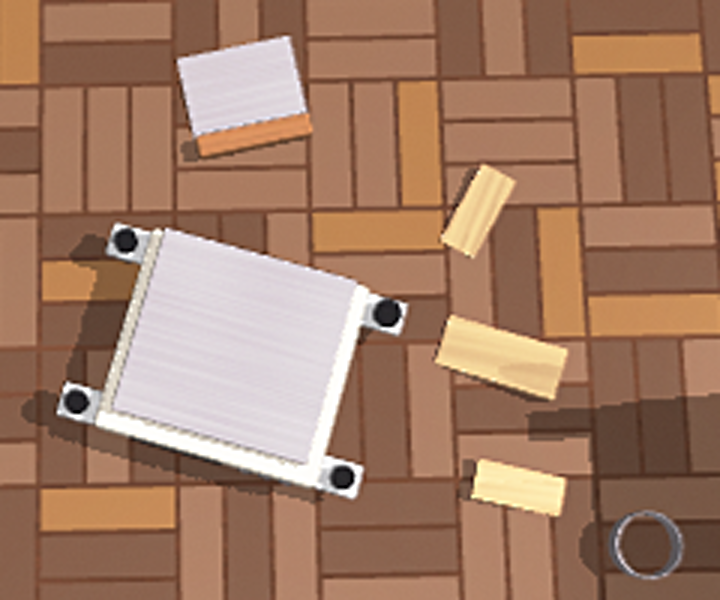

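View pics/scene1c.png

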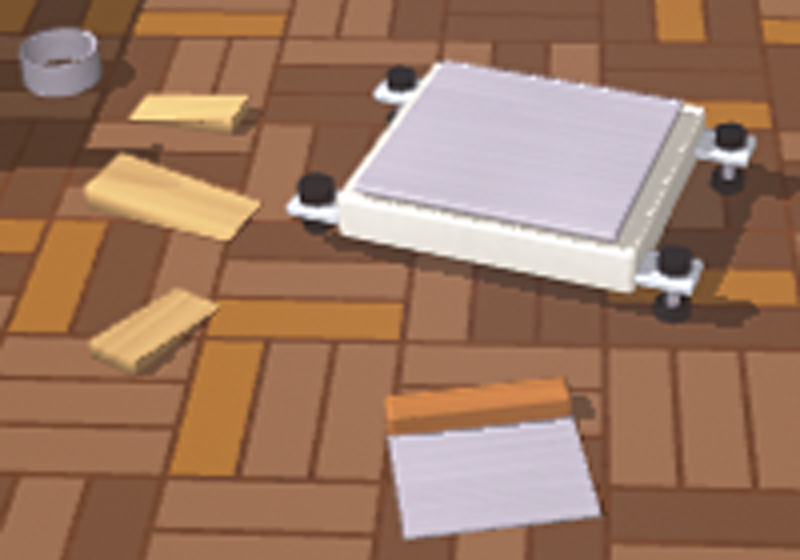

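```bash
cat > fit.py <<'E'
from h import *
from scipy.optimize import minimize
def wpts(x,y,a):
    c,s=np.cos(a),np.sin(a)
    P=[(-65,-28,0),(-65,28,0),(65,-28,0),(65,28,0),(-65,-28,21),(-65,28,21),(65,-28,3),(65,28,3)]
    return [(x+c*u-s*v,y+s*u+c*v,z) for u,v,z in P]
def hull(p,q): return cv2.convexHull(np.array([proj(p,X) for X in wpts(*q)],np.float32))
def cost(q,obs):
    r=0
    for p,m in obs:
        b=np.zeros((1600,2560),np.uint8)
        cv2.fillConvexPoly(b,np.round((hull(p,q)+.5)*4*16).astype(np.int32),1,shift=4)
        b=cv2.resize(b.astype(np.float32),(640,400),interpolation=cv2.INTER_AREA)
        r+=np.abs(b-m).sum()
    return r
def seg(p,bb,pad=4):
    m=np.zeros((400,640),np.float32)
    return m
def fitw(obs,q0):
    r=min((minimize(cost,np.add(q0,d),args=(obs,),method='Nelder-Mead',options=dict(initial_simplex=np.add(q0,d)+np.array([[0,0,0],[8,0,0],[0,8,0],[0,0,.15]]),xatol=.05,fatol=.2)) for d in [(0,0,0),(5,5,.1)]),key=lambda r:r.fun)
    return r.x,r.fun
E
python3 - <<'E'
from fit import *
t=manip.read_camera('top');s=manip.read_camera('scene')
caps=[(281.7,170),(369,194.7),(265,223.7),(354,249)]
P=np.array([onz(t,c,56)[:2] for c in caps]);print(P.round(1))
M=np.array([(90,145),(90,-145),(-90,145),(-90,-145)],float)
# rigid fit
A=P-P.mean(0);th=np.arctan2((M[:,0]*A[:,1]-M[:,1]*A[:,0]).sum(),(M*A).sum())
R=np.array([[np.cos(th),-np.sin(th)],[np.sin(th),np.cos(th)]]);print('scale',P.mean(0),np.degrees(th),(P-(M@R.T+P.mean(0))).round(1))
obs=[]
for p,uv in((t,(407,209)),(s,(243,200))):
    for m in manip.masks_of(p,'wedge'):
        b=m['bbox']
        if b[0]<uv[0]<b[2] and b[1]<uv[1]<b[3]: obs.append((p,m['region'].astype(np.float32)));print(b,m['region'].sum());break
c=onz(t,(407,209),10)[:2];print(c)
for o in (obs,obs[:1],obs[1:]):
    x,fv=fitw(o,(*c,np.radians(75)));print(x[:2],np.degrees(x[2]),fv)
x,_=fitw(obs,(*c,np.radians(75)))
im=[cv2.resize(p['color'][:,:,::-1],None,fx=4,fy=4) for p in(t,s)]
for p,i in zip((t,s),im):
    cv2.polylines(i,[np.round((hull(p,x)+.5)*4).astype(np.int32)],True,(0,0,255),1)
    for m in M: 
        u=proj(p,(*(R@m+P.mean(0)),56));cv2.circle(i,tuple(int(v) for v in (u+.5)*4),4,(0,255,0),-1)
cv2.imwrite('pics/fit1.png',np.vstack([im[0][600:900,1400:1900],im[1][660:960,800:1300]]))
print(manip.state()['time_s'])
E
```

```text
[[606.3 203.3]
 [520.9 -72.7]
 [434.8 256.4]
 [350.9 -20.2]]
scale [478.25541885  91.69205947] -17.077240518822872 [[-0.5 -0.6]
 [-0.8  0.6]
 [ 0.  -0.3]
 [ 1.3  0.3]]
[387.1, 195.8, 427.5, 225.4] 746
[219.8, 189.2, 265.0, 211.6] 505
[ 479.40194266 -199.26460794]
[ 482.28932903 -197.94989385] 71.1837634296101 102.0625
[ 481.93127744 -196.87033764] 70.94441548385039 31.875
[ 481.88904162 -201.58001795] 70.93115461610176 49.25
2.1
```

View pics/fit1.png

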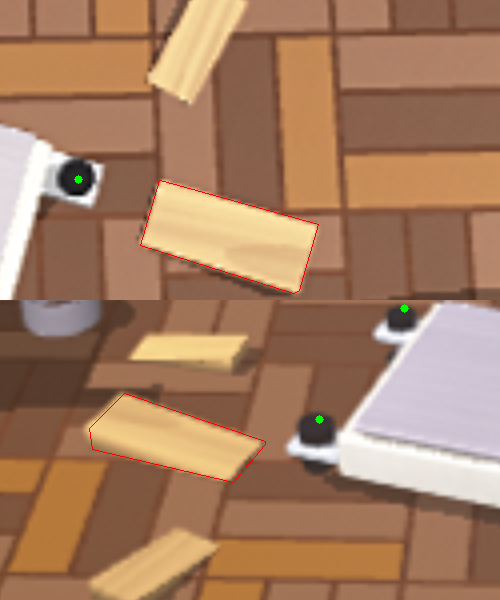

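Three wedge-like blocks (top camera): (401,160), (407,209) and (413,253). The middle one is the largest: the 130×56 outline fits it, and its thin edge faces the scale. Its axis runs within 3 mm of the foot, so I'm moving to a spot behind its thick end.

>>> drive_tool([
  [[6.7, -25.5, 0, 0, 0, -2.65, 0.7], [6.7, -25.5, 0, 0, 0, -2.65, 0.7], [6.7, -25.5, 0, 0, 0, -2.65, 0.7], [6.7, -25.5, 0, 0, 0, -2.65, 0.7], [6.7, -25.5, 0, 0, 0, -2.65, 0.7], [6.7, -25.5, 0, 0, 0, -2.65, 0.7], [6.7, -25.5, 0, 0, 0, -2.65, 0.7], [6.7, -25.5, 0, 0, 0, -2.65, 0.7]],
], newtons=40)

```text
time_s: 2.77
tcp_pos: [289.1, 319.5, 231.4]
orientation: [180.0, -0.0, 44.5]
ft_force: [0.5, -0.3, 0.5]
finger_gap: 25.5
```

>>> drive_tool([
  [[6.7, -25.5, 0, 0, 0, -2.65, 0.7], [6.7, -25.5, 0, 0, 0, -2.65, 0.7], [6.7, -25.5, 0, 0, 0, -2.65, 0.7], [6.7, -25.5, 0, 0, 0, -2.65, 0.7], [6.7, -25.5, 0, 0, 0, -2.65, 0.7], [6.7, -25.5, 0, 0, 0, -2.65, 0.7], [6.7, -25.5, 0, 0, 0, -2.65, 0.7], [6.7, -25.5, 0, 0, 0, -2.65, 0.7]],
])

```text
time_s: 3.43
tcp_pos: [342.8, 115.4, 231.6]
orientation: [180.0, -0.0, 23.3]
ft_force: [0.6, -0.1, -0.6]
finger_gap: 25.6
```

>>> drive_tool([
  [[6.7, -25.5, 0, 0, 0, -2.65, 0.7], [6.7, -25.5, 0, 0, 0, -2.65, 0.7], [6.7, -25.5, 0, 0, 0, -2.65, 0.7], [6.7, -25.5, 0, 0, 0, -2.65, 0.7], [6.7, -25.5, 0, 0, 0, -2.65, 0.7], [6.7, -25.5, 0, 0, 0, -2.65, 0.7], [6.7, -25.5, 0, 0, 0, -2.65, 0.7], [6.7, -25.5, 0, 0, 0, -2.65, 0.7]],
])

```text
time_s: 4.1
tcp_pos: [396.4, -88.8, 231.5]
orientation: [180.0, -0.0, 2.1]
ft_force: [-0.0, 0.4, 0.6]
finger_gap: 25.5
```

>>> drive_tool([
  [[6.7, -25.5, 0, 0, 0, -2.65, 0.7], [6.7, -25.5, 0, 0, 0, -2.65, 0.7], [6.7, -25.5, 0, 0, 0, -2.65, 0.7], [6.7, -25.5, 0, 0, 0, -2.65, 0.7], [6.7, -25.5, 0, 0, 0, -2.65, 0.7], [6.7, -25.5, 0, 0, 0, -2.65, 0.7], [6.7, -25.5, 0, 0, 0, -2.65, 0.7], [0, 0, 0, 0, 0, 0, 0.7]],
])

```text
time_s: 4.77
tcp_pos: [443.7, -270.1, 231.4]
orientation: [179.9, -0.1, -16.6]
ft_force: [0.1, 0.4, 0.6]
finger_gap: 25.4
```

Run:
```python
from h import *
s=manip.state();p=manip.read_camera('wrist');save(p,'w1')
print(s['tcp_pos'],s['orientation'],np.round(p['mount'],3),p['fov_y'],p['cx'],p['cy'])
for k in['foot_cap','foot_bottom','wedge','short_foot']: print(k,[(np.round(a['uv'],1),round(a['confidence'],2)) for a in manip.tip_of(p,k)])
```

```text
[ 443.7208074  -270.13322996  231.4358823 ] [ 1.79885804e+02 -8.11220802e-02 -1.66087166e+01] [[ 1.0000e+00 -1.0000e-03 -0.0000e+00  4.8000e-01]
 [ 1.0000e-03  9.5600e-01  2.9300e-01 -7.4548e+01]
 [ 0.0000e+00 -2.9300e-01  9.5600e-01 -1.4159e+02]
 [ 0.0000e+00  0.0000e+00  0.0000e+00  1.0000e+00]] 65.70646984690485 320.8280723029705 200.79346748778372
foot_cap []
foot_bottom []
wedge [(array([456.4,  64. ]), 0.98), (array([227.2, 158.2]), 0.64), (array([337.2, 106.9]), 0.59)]
short_foot []
```

View pics/w1.png

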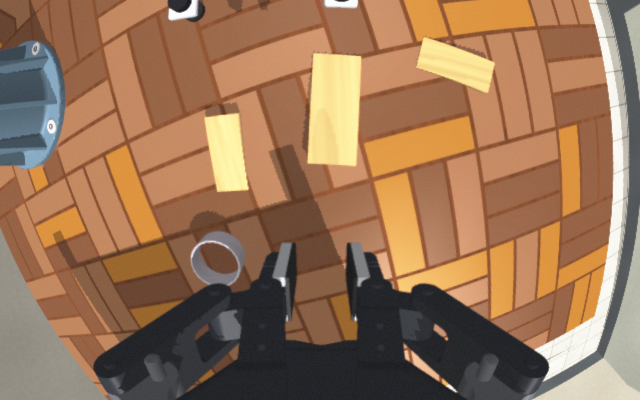

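The wrist view shows the large wedge at about (335,108) with its thick end towards the fingers, a small wedge at (228,152), and the cutter at (218,260). I'll work out the wedge corners and the cutter position from it.

```bash
cat >> h.py <<'E'
from scipy.spatial.transform import Rotation as Ro
def wonz(p,s,uv,z):
    d=np.array([uv[0]-p['cx'],uv[1]-p['cy']]);r=np.hypot(*d);a=r/f(p)
    v=np.array([*(d/r*np.sin(a)),np.cos(a)]);M=np.array(p['mount'])
    R=Ro.from_euler('xyz',s['orientation'],degrees=True).as_matrix()
    c=R@M[:3,3]+s['tcp_pos'];d=R@M[:3,:3]@v
    return c+d*(z-c[2])/d[2]
E
python3 - <<'E'
from h import *
s=manip.state();p=manip.read_camera('wrist')
for u,z in [((308,163),21),((357,165),21),((316,54),3),((361,56),3),((218,235),32),((218,285),32),((192,258),32),((244,258),32),((341,2),20)]: print(u,wonz(p,s,u,z).round(1))
E
```

```text
(308, 163) [ 432.5 -248.9   21. ]
(357, 165) [ 486.2 -266.8   21. ]
(316, 54) [ 477.3 -128.2    3. ]
(361, 56) [ 527.5 -144.5    3. ]
(218, 235) [ 299.6 -300.3   32. ]
(218, 285) [ 268.7 -368.4   32. ]
(192, 258) [ 249.8 -321.5   32. ]
(244, 258) [ 320.5 -338.7   32. ]
(341, 2) [521.7 -77.8  20. ]
```

>>> drive_tool([
  [[2.2, -12, 0, 0, 0, -1.1, 0.7], [2.1, -12, 0, 0, 0, -1.1, 0.7], [0, 0, -30, 0, 0, 0, 0.7], [0, 0, -30, 0, 0, 0, 0.7], [0, 0, -30, 0, 0, 0, 0.7], [0, 0, -30, 0, 0, 0, 0.7], [0, 0, -30, 0, 0, 0, 0.7], [0, 0, -30, 0, 0, 0, 0.7]],
])

```text
time_s: 5.73
tcp_pos: [447.7, -291.0, 50.1]
orientation: [180.0, -0.1, -18.6]
ft_force: [0.5, -0.2, -0.0]
finger_gap: 25.9
```

>>> drive_tool([
  [[0, 0, -15, 0, 0, 0, 0.7], [0, 0, -15, 0, 0, 0, 0.7], [0, 0, -7, 0, 0, 0, 0.7], [0, 0, -5, 0, 0, 0, 0.7], [0, 0, -3, 0, 0, 0, 0.7], [0, 0, 0, 0, 0, 0, 0.7], [0, 0, 0, 0, 0, 0, 0.7], [0, 0, 0, 0, 0, 0, 0.7]],
])

```text
time_s: 6.4
tcp_pos: [448.0, -290.5, 7.3]
orientation: [179.9, -0.1, -18.5]
ft_force: [-0.5, -0.8, 0.4]
finger_gap: 25.9
```

Run:
```python
from h import *
p=manip.read_camera('scene');im=cv2.resize(p['color'][140:260,180:400,::-1],None,fx=3.6,fy=3.6,interpolation=cv2.INTER_CUBIC);cv2.imwrite('pics/s2.png',im)
print(manip.state()['tcp_pos'],manip.state()['ft_force'])
```

```text
[ 447.97064927 -290.45184793    7.22272431] [ 0.00596775 -0.64830498 -0.06767198]
```

View pics/s2.png

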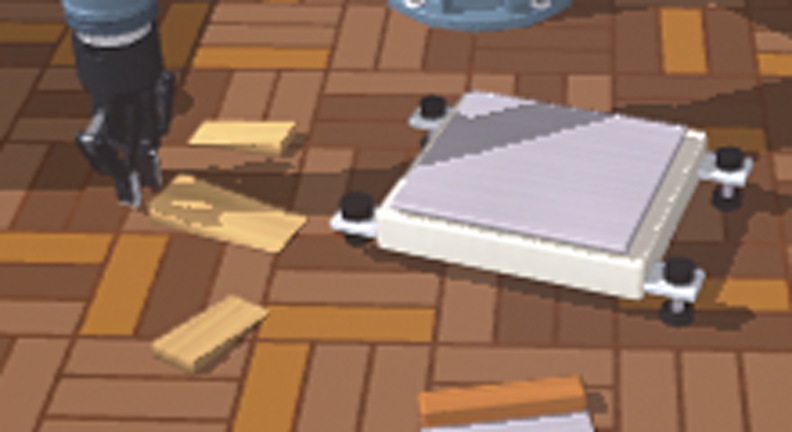

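>>> drive_tool([
  [[2.5, 7.6, -2, 0, 0, 0, 0.7], [2.5, 7.6, -1, 0, 0, 0, 0.7], [2.5, 7.6, 0, 0, 0, 0, 0.7], [2.5, 7.6, 0, 0, 0, 0, 0.7], [2.5, 7.6, 0, 0, 0, 0, 0.7], [2.5, 7.6, 0, 0, 0, 0, 0.7], [2.5, 7.6, 0, 0, 0, 0, 0.7], [0, 0, 0, 0, 0, 0, 0.7]],
])

```text
time_s: 7.12
tcp_pos: [465.1, -234.8, 3.1]
orientation: [-180.0, 0.0, -18.4]
ft_force: [0.0, -0.3, -0.7]
finger_gap: 25.5
```

Run:
```python
from fit import *
p=manip.read_camera('top');s=manip.read_camera('scene');print(manip.state()['tcp_pos'],manip.state()['ft_force'])
im=cv2.resize(p['color'][150:250,250:450,::-1],None,fx=4,fy=4,interpolation=cv2.INTER_CUBIC);cv2.imwrite('pics/t3.png',im)
print([(np.round(a['uv'],1),round(a['confidence'],2)) for a in manip.tip_of(p,'wedge')])
```

```text
[ 465.01018936 -236.10572165    3.21918043] [ 0.00782597 -0.01481488 -0.19216554]
[(array([392.2, 205.1]), 0.84), (array([398.7, 159.6]), 0.83)]
```

View pics/t3.png

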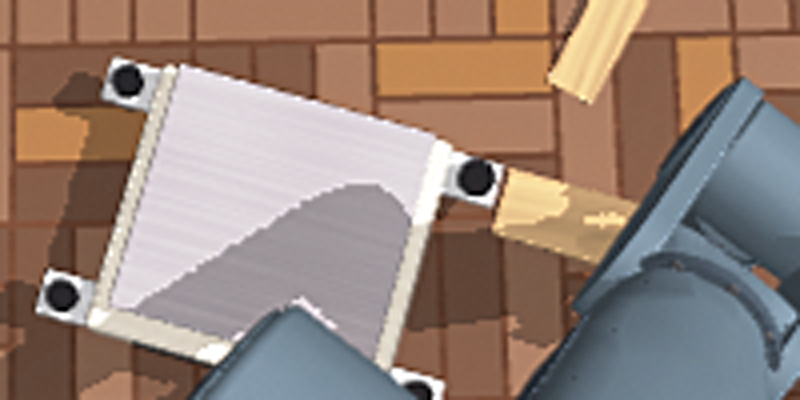

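Run:
```python
from h import *
p=manip.read_camera('top')
a=onz(p,(376.9,191.6),3);b=onz(p,(372.9,207.2),3);print(a,b,(a+b)/2,onz(p,(368.5,194),56))
e=((a+b)/2)[:2];d=(a-b)[:2]/np.linalg.norm((a-b)[:2]);ax=np.array([-d[1],d[0]]);F=np.array([521.7,-73.3])
print(ax,np.degrees(np.arctan2(ax[1],ax[0])),np.linalg.norm(a-b),'along',(F-e)@ax,'lat(y)',(F-e)@-d)
```

```text
[ 539.89432552 -104.72301832    3.        ] [488.37019346 -89.6816679    3.        ] [514.13225949 -97.20234311   3.        ] [523.21503149 -71.23101488  56.        ]
[0.28023142 0.95993247] 73.72598294458464 53.67474644793579 along 25.06535398357365 lat(y) -0.5663323048348774
```

The thin edge is at top pixels (377,192)–(373,207), square to the foot and 25 mm short of it, with about 1 mm of lateral error. Keep pushing, then go slower.

>>> drive_tool([
  [[2.3, 7.2, 0, 0, 0, 0, 0.7], [2.3, 7.2, 0, 0, 0, 0, 0.7], [2.3, 7.2, 0, 0, 0, 0, 0.7], [2.3, 7.2, 0, 0, 0, 0, 0.7], [2.3, 7.2, 0, 0, 0, 0, 0.7], [2.3, 7.2, 0, 0, 0, 0, 0.7], [1.5, 4.8, 0, 0, 0, 0, 0.7], [0.6, 2, 0, 0, 0, 0, 0.7]],
])

```text
time_s: 7.98
tcp_pos: [481.0, -185.6, 3.3]
orientation: [-180.0, 0.0, -18.5]
ft_force: [-0.9, -1.5, 0.1]
finger_gap: 25.6
```

>>> drive_tool([
  [[0.6, 2, 0, 0, 0, 0, 0.7], [0.6, 2, 0, 0, 0, 0, 0.7], [0.6, 2, 0, 0, 0, 0, 0.7], [0.3, 1, 0, 0, 0, 0, 0.7], [0.3, 1, 0, 0, 0, 0, 0.7], [0.3, 1, 0, 0, 0, 0, 0.7], [0, 0, 0, 0, 0, 0, 0.7], [0, 0, 0, 0, 0, 0, 0.7]],
])

```text
time_s: 8.65
tcp_pos: [483.4, -177.5, 3.2]
orientation: [-180.0, 0.0, -18.5]
ft_force: [0.6, -0.5, -0.2]
finger_gap: 25.9
```

>>> drive_tool([
  [[0.3, 1, 0, 0, 0, 0, 0.7], [0.3, 1, 0, 0, 0, 0, 0.7], [0.3, 1, 0, 0, 0, 0, 0.7], [0.3, 1, 0, 0, 0, 0, 0.7], [0.3, 1, 0, 0, 0, 0, 0.7], [0.3, 1, 0, 0, 0, 0, 0.7], [0, 0, 0, 0, 0, 0, 0.7], [0, 0, 0, 0, 0, 0, 0.7]],
])

```text
time_s: 9.32
tcp_pos: [485.3, -171.5, 3.3]
orientation: [-180.0, 0.0, -18.5]
ft_force: [0.4, -0.6, 0.2]
finger_gap: 25.6
```

>>> drive_tool([
  [[0.3, 1, 0, 0, 0, 0, 0.7], [0.3, 1, 0, 0, 0, 0, 0.7], [0, 0, 0, 0, 0, 0, 0.7], [0, 0, 0, 0, 0, 0, 0.7], [0, 0, 0, 0, 0, 0, 0.7], [0, 0, 0, 0, 0, 0, 0.7], [0, 0, 0, 0, 0, 0, 0.7], [0, 0, 0, 0, 0, 0, 0.7]],
])

```text
time_s: 9.98
tcp_pos: [485.9, -169.7, 3.3]
orientation: [-180.0, 0.0, -18.5]
ft_force: [0.3, 0.0, -0.2]
finger_gap: 25.4
```

Run:
```python
from h import *
p=manip.read_camera('scene');print(manip.state()['tcp_pos'],manip.state()['ft_force'])
im=cv2.resize(p['color'][160:240,220:380,::-1],None,fx=5,fy=5,interpolation=cv2.INTER_CUBIC);cv2.imwrite('pics/s4.png',im)
```

```text
[ 485.88823939 -169.67939908    3.27867564] [-0.26722901 -0.81321355  0.25732589]
```

View pics/s4.png

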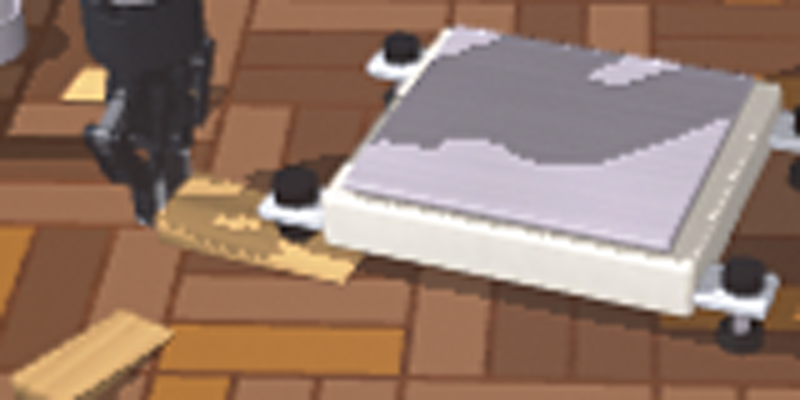

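>>> drive_tool([
  [[0, 0, 0, 0, 0, 0, 0.7], [0, 0, 0, 0, 0, 0, 0.7], [0, 0, 0, 0, 0, 0, 0.7], [0, 0, 0, 0, 0, 0, 0.7], [0.15, 0.5, 0, 0, 0, 0, 0.7], [0.15, 0.5, 0, 0, 0, 0, 0.7], [0.15, 0.5, 0, 0, 0, 0, 0.7], [0.15, 0.5, 0, 0, 0, 0, 0.7]],
])

```text
time_s: 10.7
tcp_pos: [486.5, -167.7, 3.3]
orientation: [180.0, -0.0, -18.5]
ft_force: [-0.6, -0.7, -0.6]
finger_gap: 25.9
```

>>> drive_tool([
  [[0, 0, 0, 0, 0, 0, 0.7], [0, 0, 0, 0, 0, 0, 0.7], [0, 0, 0, 0, 0, 0, 0.7], [0, 0, 0, 0, 0, 0, 0.7], [0.15, 0.5, 0, 0, 0, 0, 0.7], [0.15, 0.5, 0, 0, 0, 0, 0.7], [0.15, 0.5, 0, 0, 0, 0, 0.7], [0.15, 0.5, 0, 0, 0, 0, 0.7]],
])

```text
time_s: 11.37
tcp_pos: [487.0, -166.3, 3.3]
orientation: [179.9, -0.0, -18.5]
ft_force: [-1.7, -5.9, -1.1]
finger_gap: 25.8
```

>>> drive_tool([
  [[0.15, 0.5, 0, 0, 0, 0, 0.7], [0, 0, 0, 0, 0, 0, 0.7], [0, 0, 0, 0, 0, 0, 0.7], [0, 0, 0, 0, 0, 0, 0.7], [0, 0, 0, 0, 0, 0, 0.7], [0, 0, 0, 0, 0, 0, 0.7], [0, 0, 0, 0, 0, 0, 0.7], [0, 0, 0, 0, 0, 0, 0.7]],
])

```text
time_s: 12.03
tcp_pos: [487.1, -166.0, 3.3]
orientation: [179.9, -0.0, -18.5]
ft_force: [-2.3, -5.9, -1.5]
finger_gap: 25.9
```

Resistance has risen from under 1 N to 6 N and holds, so the wedge is snug. Backing off and lifting.

>>> drive_tool([
  [[-1.3, -4, 0, 0, 0, 0, 0.7], [-2.6, -8, 0, 0, 0, 0, 0.7], [-3.9, -12, 0, 0, 0, 0, 0.7], [-5, -15, 5, 0, 0, 0, 0.7], [0, 0, 25, 0, 0, 0, 0.7], [0, 0, 30, 0, 0, 0, 1], [0, 0, 30, 0, 0, 0, 1], [0, 0, 30, 0, 0, 0, 1]],
])

```text
time_s: 12.7
tcp_pos: [473.8, -204.9, 124.4]
orientation: [-180.0, 0.0, -18.6]
ft_force: [-0.4, 1.5, -0.5]
finger_gap: 0.0
```

>>> drive_tool([
  [[0, 0, 15, 0, 0, 0, 1], [0, 0, 15, 0, 0, 0, 1], [0, 0, 0, 0, 0, 0, 1], [0, 0, 0, 0, 0, 0, 1], [0, 0, 0, 0, 0, 0, 1], [0, 0, 0, 0, 0, 0, 1], [0, 0, 0, 0, 0, 0, 1], [0, 0, 0, 0, 0, 0, 1]],
])

```text
time_s: 13.37
tcp_pos: [473.9, -203.8, 152.2]
orientation: [-180.0, 0.1, -18.5]
ft_force: [0.3, -0.3, -0.4]
finger_gap: -0.0
```

Run:
```python
from h import *
s=manip.state();p=manip.read_camera('wrist');save(p,'w5')
print(s['tcp_pos'],s['orientation'],s['ft_force'],s['finger_gap'],s['time_s'])
for k in['foot_cap','wedge']:
  for a in manip.tip_of(p,k): print(k,np.round(a['uv'],1),round(a['confidence'],2),wonz(p,s,a['uv'],56).round(1))
```

```text
[ 473.91623424 -203.84991477  152.19632689] [-1.79964921e+02  1.08753095e-01 -1.85151827e+01] [ 0.30809328 -0.3493448  -0.40690116] -0.03595113087724079 13.3667
wedge [202.5 237. ] 0.98 [ 365.  -200.6   56. ]
wedge [326.5  63.6] 0.85 [ 513.  -101.4   56. ]
wedge [476.  119.1] 0.58 [ 618.6 -176.    56. ]
```

View pics/w5.png

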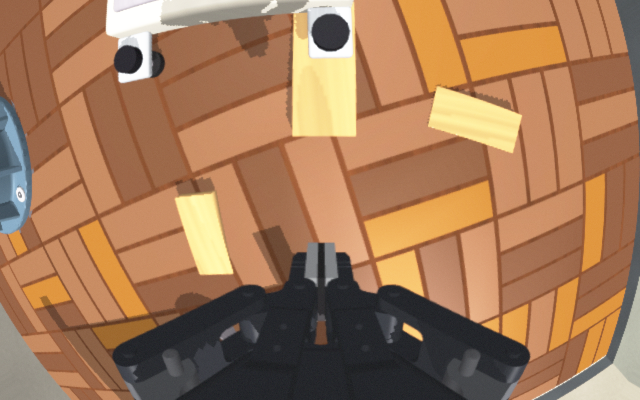

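Run:
```python
from h import *
s=manip.state();p=manip.read_camera('wrist')
print('cap',wonz(p,s,(330.5,32.5),56),'thick',wonz(p,s,(292,135),21),wonz(p,s,(356,136),21))
t=manip.read_camera('top');save(t,'t5')
im=cv2.resize(t['color'][150:250,250:450,::-1],None,fx=4,fy=4,interpolation=cv2.INTER_CUBIC);cv2.imwrite('pics/t5c.png',im)
print([(np.round(a['uv'],1),onz(t,a['uv'],56).round(1)) for a in manip.tip_of(t,'foot_cap')])
```

```text
cap [524.34653799 -78.8231952   56.        ] thick [ 466.86784351 -147.0891393    21.        ] [ 520.16501397 -165.83129344   21.        ]
[(array([367.9, 192.6]), array([527.7, -69.5,  56. ]))]
```

View pics/t5c.png

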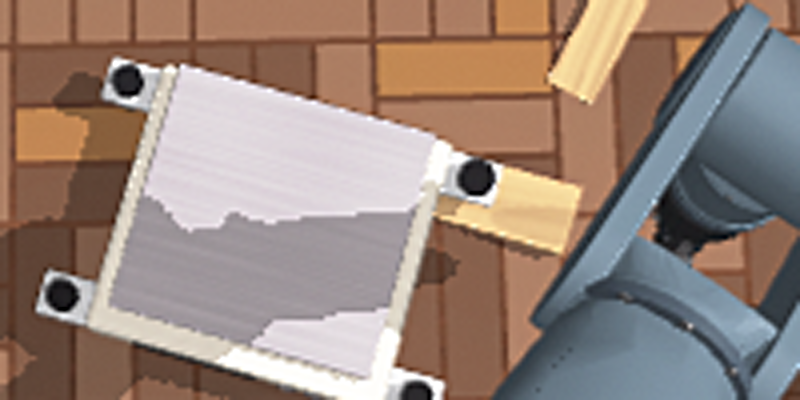

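The cap's top-view pixels haven't moved, at (475,177) in the crop. From the wrist view the foot sits at wedge x ≈ 23, y ≈ 1 mm. Next is the cap press.

>>> drive_tool([
  [[7, 18.5, 0, 0, 0, 0, 1], [7, 18.5, 0, 0, 0, 0, 1], [7, 18.5, 0, 0, 0, 0, 1], [7, 18.5, 0, 0, 0, 0, 1], [7, 18.5, 0, 0, 0, 0, 1], [7, 18.5, 0, 0, 0, 0, 1], [6, 18.3, 0, 0, 0, 0, 1], [0, 0, 0, 0, 0, 0, 1]],
])

```text
time_s: 14.33
tcp_pos: [523.1, -72.1, 153.3]
orientation: [-179.9, -0.0, -18.4]
ft_force: [-1.2, 0.6, -0.1]
finger_gap: 0.4
```

>>> drive_tool([
  [[0, 0, -15, 0, 0, 0, 1], [0, 0, -20, 0, 0, 0, 1], [0, 0, -20, 0, 0, 0, 1], [0, 0, -15, 0, 0, 0, 1], [0, 0, -10, 0, 0, 0, 1], [0, 0, -5, 0, 0, 0, 1], [0, 0, 0, 0, 0, 0, 1], [0, 0, 0, 0, 0, 0, 1]],
])

```text
time_s: 15.0
tcp_pos: [522.8, -75.2, 68.7]
orientation: [180.0, -0.0, -18.5]
ft_force: [-0.1, -0.2, 0.0]
finger_gap: 0.0
```

Run:
```python
from h import *
p=manip.read_camera('scene');print(manip.state()['tcp_pos'],manip.state()['ft_force'])
im=cv2.resize(p['color'][140:240,220:380,::-1],None,fx=5,fy=5,interpolation=cv2.INTER_CUBIC);cv2.imwrite('pics/s6.png',im)
```

```text
[523.15280589 -75.31449308  69.19729143] [-0.7600318  -0.64366498  0.64252887]
```

View pics/s6.png

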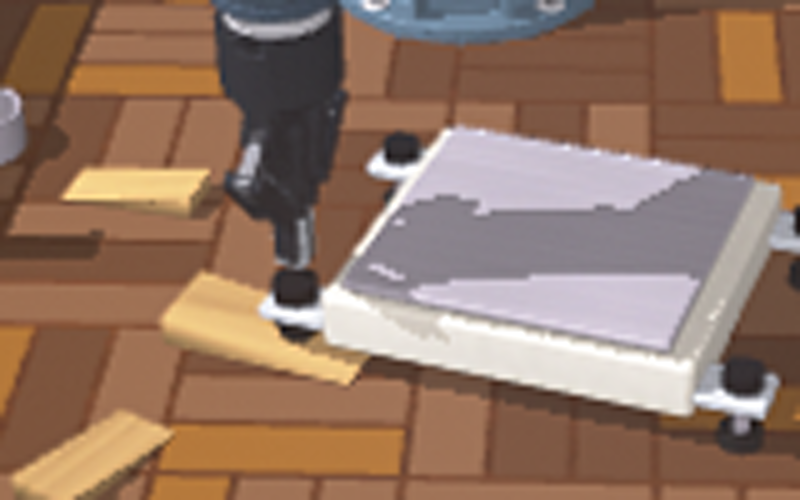

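>>> drive_tool([
  [[0, 0, -4, 0, 0, 0, 1], [0, 0, -3, 0, 0, 0, 1], [0, 0, -2, 0, 0, 0, 1], [0, 0, -1, 0, 0, 0, 1], [0, 0, -0.5, 0, 0, 0, 1], [0, 0, 0, 0, 0, 0, 1], [0, 0, 0, 0, 0, 0, 1], [0, 0, 0, 0, 0, 0, 1]],
])

```text
time_s: 15.72
tcp_pos: [522.5, -74.9, 57.9]
orientation: [180.0, -0.0, -18.5]
ft_force: [-0.9, 0.3, 0.8]
finger_gap: -0.3
```

>>> drive_tool([
  [[0, 0, -0.5, 0, 0, 0, 1], [0, 0, -0.5, 0, 0, 0, 1], [0, 0, -0.5, 0, 0, 0, 1], [0, 0, -0.5, 0, 0, 0, 1], [0, 0, 0, 0, 0, 0, 1], [0, 0, 0, 0, 0, 0, 1], [0, 0, 0, 0, 0, 0, 1], [0, 0, 0, 0, 0, 0, 1]],
])

```text
time_s: 16.38
tcp_pos: [522.5, -74.9, 56.0]
orientation: [180.0, -0.0, -18.5]
ft_force: [-2.7, 0.4, 4.2]
finger_gap: 0.1
```

>>> drive_tool([
  [[0, 0, -0.5, 0, 0, 0, 1], [0, 0, 0, 0, 0, 0, 1], [0, 0, 0, 0, 0, 0, 1], [0, 0, 0, 0, 0, 0, 1], [0, 0, 0, 0, 0, 0, 1], [0, 0, 0, 0, 0, 0, 1], [0, 0, 0, 0, 0, 0, 1], [0, 0, 0, 0, 0, 0, 1]],
])

```text
time_s: 17.05
tcp_pos: [522.5, -74.9, 56.0]
orientation: [180.0, -0.0, -18.5]
ft_force: [-4.3, 0.9, 9.5]
finger_gap: 0.2
```

>>> drive_tool([
  [[0, 0, -0.2, 0, 0, 0, 1], [0, 0, 0, 0, 0, 0, 1], [0, 0, 0, 0, 0, 0, 1], [0, 0, 0, 0, 0, 0, 1], [0, 0, 0, 0, 0, 0, 1], [0, 0, 0, 0, 0, 0, 1], [0, 0, 0, 0, 0, 0, 1], [0, 0, 0, 0, 0, 0, 1]],
])

```text
time_s: 17.72
tcp_pos: [522.6, -74.9, 56.0]
orientation: [180.0, -0.0, -18.5]
ft_force: [-3.0, 0.8, 10.9]
finger_gap: 0.1
```

It held about 10 N for over a second and the cap stayed at z = 56.0. Lifting clear.

>>> drive_tool([
  [[0, 0, 2, 0, 0, 0, 1], [0, 0, 6, 0, 0, 0, 1], [0, 0, 15, 0, 0, 0, 1], [0, 0, 25, 0, 0, 0, 1], [0, 0, 30, 0, 0, 0, 1], [0, 0, 30, 0, 0, 0, 1], [0, 0, 0, 0, 0, 0, 1], [0, 0, 0, 0, 0, 0, 1]],
])

```text
time_s: 18.38
tcp_pos: [524.0, -75.4, 165.3]
orientation: [180.0, -0.3, -18.5]
ft_force: [0.3, 0.5, -0.7]
finger_gap: -0.1
```

>>> drive_tool([
  [[-10, -30, 10, 0, 0, 0, 1], [-10, -30, 10, 0, 0, 0, 1], [-10, -30, 10, 0, 0, 0, 1], [-10, -30, 0, 0, 0, 0, 1], [-10, -30, 0, 0, 0, 0, 1], [0, 0, 0, 0, 0, 0, 1], [0, 0, 0, 0, 0, 0, 1], [0, 0, 0, 0, 0, 0, 1]],
])

```text
time_s: 19.05
tcp_pos: [471.8, -224.1, 191.7]
orientation: [-179.9, 0.1, -18.6]
ft_force: [0.5, -0.2, 0.2]
finger_gap: -0.2
```

Run:
```python
from h import *
s=manip.state();w=manip.read_camera('wrist');save(w,'w7');p=manip.read_camera('scene');t=manip.read_camera('top');print(s)
im=[cv2.resize(q['color'][a:a+75,b:b+160,::-1],None,fx=4,fy=4,interpolation=cv2.INTER_CUBIC) for q,a,b in((p,165,220),(t,160,260))];cv2.imwrite('pics/e7.png',np.vstack(im))
```

```text
{'time_s': 19.05, 'joint_pos': array([-3.84548969e+01,  6.01408094e+00,  1.01773044e+02,  2.71466871e-02,
        7.23662711e+01, -1.99028771e+01]), 'joint_velocities': array([ 1.42242412, -0.33508092, -0.0764276 , -0.11873023,  0.11794099,
       -0.04059925]), 'tau': array([-1.01286650e+00, -3.90850747e+01, -3.39913130e+01, -7.46482378e-02,
       -3.21379071e-02, -1.77542347e-02]), 'tcp_pos': array([ 471.82462342, -224.08815002,  191.70631717]), 'orientation': array([-1.79923474e+02,  1.35435573e-01, -1.85601876e+01]), 'ft_force': array([ 0.52994278, -0.15070882,  0.17713803]), 'wrist_torque': array([-0.0063717 , -0.01206713,  0.02859707]), 'finger_gap': -0.21242511287308102}
```

View pics/e7.png

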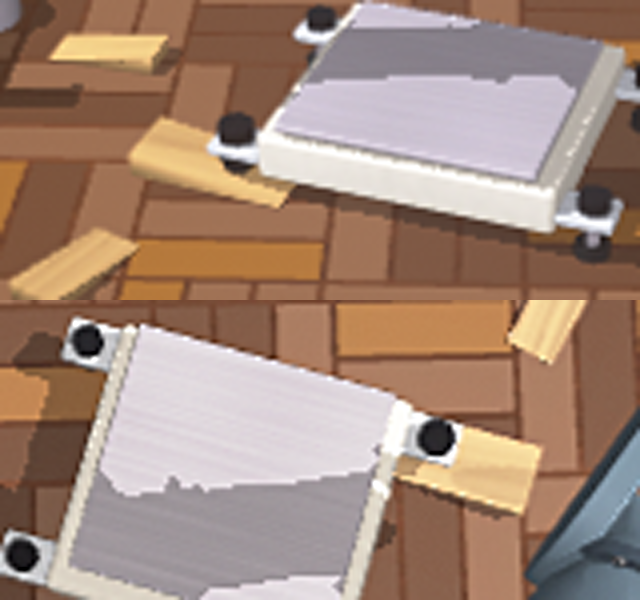

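View pics/w7.png

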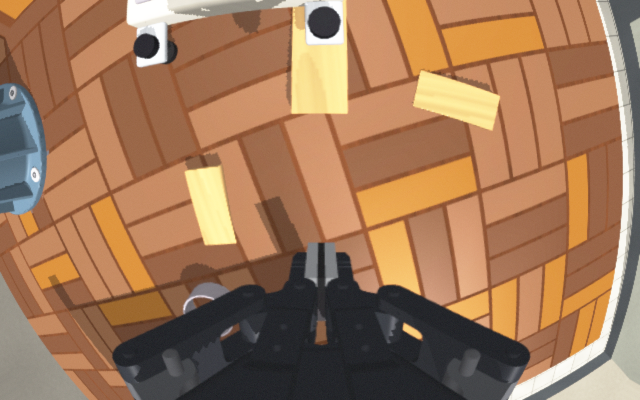

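The wedge lies flat under the foot (wrist view: thick edge at (292–348,112), cap at (324,22)). The scale hasn't moved and the hand is clear, so I'm handing in.

Run:
```python
from h import *
s=manip.state();w=manip.read_camera('wrist')
print(wonz(w,s,(292,112),21),wonz(w,s,(348,113),21),wonz(w,s,(324,22),56))
print(manip.sign_off())
```

```text
[ 468.12314721 -146.41885638   21.        ] [ 520.90910255 -165.1535761    21.        ] [524.47980486 -77.70791083  56.        ]
the job is handed in; nothing more can be done
None
```

I pushed the largest of the three wedges thin end first under the short foot, pressed the cap, and handed the job in with the hand clear. The hand-in gives no verdict.

- **Snug:** the resistance rose from under 1 N to about 6 N and stayed there.
- **Press:** I pressed the cap with about 10 N for over 1 s. The fingertips stayed at 56.0 mm, so it did not rock. A sideways force of about 3–4 N showed up during the press, but I saw no movement from it.
- **Wedge position:** the last wrist picture puts the foot at about x = 22–23 mm and y = 1 mm in the wedge's frame. The wedge lies flat.
- **Scale and bystanders:** in the top view the scale's caps are where they started. I saw no bystander move in the pictures, but I did not measure their positions at the end.
- **Disagreement:** the wrist and top cameras differ by about 4–5 mm in where they put the cap. The cap detector on the top picture was about 6 mm off my own reading, so I did not use it. I pressed close to the average of the wrist reading and the scale fit, and the scene picture showed the fingertips over the cap.

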